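# Make up the goods-in checking kit and put the flat battery on charge

## Task

Make up the goods-in checking kit: put the charged battery from the charger, the yellow box cutter and the tally counter each into its own matching nest in the blue tray, lying or standing right down in the pocket. Put the flat battery, the one with the red tape band, into the charger's bay in place of the charged one, with its contacts against the charger's contacts. Set things down rather than dropping or throwing them.

Things in the scene. Friction and masses are not known exactly. Their poses are not given: they have to be found in the camera images.
- charged_battery: Black scanner battery without any tape, a block 76 x 38 mm and 22 mm high, 0.18 kg. At the start it sits in the charger's bay. Origin: centre of its underside; x along its length (the three gold contacts are at the -x end), z up. Grip it across its 38 mm width (along y).
- flat_battery: The same black battery (76 x 38 x 22 mm, 0.18 kg) with a band of red tape round it, near the end away from its contacts. At the start it lies on the bench. Origin: centre of its underside; x along its length, gold contacts at the -x end, z up. Grip it across its 38 mm width (along y).
- flat_contacts (a point): The contacts of the flat battery: middle of its -x end, 36 mm from the battery's origin and 10 mm above its underside.
- cutter: Yellow snap-blade box cutter lying flat, blade in, 150 mm long, 20 mm wide, 14 mm high (17 mm with the slider), 0.09 kg. Origin: centre of its underside; x along its length, y across it, z up. Grip it across its width at the middle. Either way round will do in its nest.
- counter: Light grey hand tally counter standing on a small foot, ring on top, short lever at one side; 23 (x) x 56 (y) x 65 mm, 0.09 kg. Its body is a drum 42 mm across, 22 mm thick, 1 to 43 mm up, its middle 7 mm to +y of the origin. Origin: centre of the underside of the outline; x is the drum's axis, z up. Grip it along x over the drum's middle, fingertips 16 to 25 mm up to clear the nest.
- charger: Grey single-bay charger, fixed, 150 x 84 mm. Origin: on the bench under the bay's middle; x along the bay to the contact head. Bay floor 14 mm up, 86 (x) x 48 mm (y), with corner guides and front lip 10 mm high; the middle 44 mm of both long sides is open for fingers over a deck level with the floor. The head, 34 mm high with lamps on top, is 43 to 87 mm to +x.
- charger_contacts (a point): The charger's brass contacts, where the battery's contacts belong: at the head end of the bay, 37 mm to +x of the charger's origin and 24 mm above the bench.
- battery_nest: Dark nest block in the blue tray, base 172 x 80 mm, fixed, with a battery's pocket: 88 (x) x 50 mm (y), 10 mm deep, orange floor, finger channel 44 mm wide across the middle. Origin: centre of its underside, 3 mm above the bench, under the pocket's middle; floor 8 mm above the origin; x along the pocket. The battery may lie either way round.
- cutter_nest: Dark nest block like the battery's (base 172 x 80 mm, fixed) with a long narrow pocket for the cutter: 162 mm (x) by 33 mm (y), 7 mm deep, orange floor, finger channel 50 mm wide across the middle. Origin: centre of its underside, 3 mm above the bench, under the middle of the pocket; floor 8 mm above the origin; x along the pocket.
- counter_nest: Dark nest block (base 172 x 80 mm, fixed, upper part 64 mm wide) with a short pocket for the upright counter: 54 (x) x 35 mm (y), 14 mm deep, orange floor, no channel. Origin: centre of its underside, 3 mm above the bench, under the pocket's middle; floor 8 mm above the origin. The drum's middle belongs over the pocket's middle, its axis along the nest's y, either way round.
Mind the look-alikes: they are no part of the job. What is shaped like the charged_battery but green or pink is not meant.

How it is judged:
By the outcome, as a careful person would: the job done as asked, in the order asked, and still so for the second after the job is handed in, with the robot touching nothing.
It also fails if it takes over 120 s, if anything falls off the work surface, if the arm or the gripper's body presses on something with over 40 N, if the wrist force passes 120 N, or if a joint passes its speed limit or range.

## Robot

A 7-joint arm with a two-finger parallel gripper is mounted at the origin on a cart in front of the work surface, level with it; the furniture and walls round the work are solid. World frame = base frame: x ahead of the robot, y to its left, z up, the work surface at z = 0. Lengths are in m, angles in degrees, forces in N, time in s.
With the tool pointing down it reaches from about 0.425 to 0.875 m from the base axis. Payload 8.4 kg.
Tool frame: the origin (TCP) lies on the centre line of the jaws, within the pads' length; the fingertips stand manip.tcp_to_tips ahead of it and the grasp point (between the pads) lies 11 mm behind it (manip.tcp_to_tips is the distance from the TCP to the fingertips, in m); z points along the fingers, y is the line along which they close (so a half turn about z gives the same grasp; the last joint's range is limited). The gripper opens to 87 mm and grips with 3 to 60 N. Pads are 19 mm wide; open, the fingers measure 117 mm over their backs; the gripper's body (75 mm by 190 mm) begins 51 mm behind the grasp point.
Start: joints at [58.086, 19.091, 2.286, 83.961, -0.768, 76.965, -3.352], TCP at [0.287, -0.583, 0.231] pointing down, gripper open.
Joint ranges: [-147.57, 147.57], [-21.85, 119.76], [-74.77, 79.35], [14.55, 137.4], [-85.83, 265.84], [4.83, 119.75], [-152.11, 152.11]. Speed limits (degrees/s): [127.2, 127.2, 159.86, 159.86, 180, 180, 180].

## Interface

Orientations are given as [roll, pitch, yaw] about the fixed x, y, z axes, in that order (R = Rz(yaw) Ry(pitch) Rx(roll)).
In Python, from rig import readout, grab_frame, job_done, search_frame, trace, manip gives the robot as it stands. The module is installed in compiled form; this text tells all that it offers.
- The arm moves only by the tool carry_out, never from a script. Its argument "increments" is a list of rows, each a list of 4 numbers: the shift along the tool's x, y, z in cm, then the turn about the tool's z in rad. A call has 1 to 20 rows; each row shifts and turns the commanded pose from where the row before left it, along the tool's axes as they then stand; what a row does not reach is not made up. A row lasts 1/12 s, in which the tool goes at most 41.7 mm and 7.16 degrees, less where a joint would pass 70% of its speed; a pose out of reach is approached as far as the arm can. A call is refused whole if a number of a shift passes 4.17 or a number of a turn 0.125, either way. A call with a gripper value outside its range is refused whole. "claw" is the closure, from -1 (fully open) to 1 (shut), set as the call begins (left out, the last holds). The fingers move at their own pace and stop on an object; "grip_force" is the grip in N (left out, the last holds). Time passes only in rows, so rows that do not move let the fingers close. It gives the time, the measured TCP pose, the force, the opening and the grip force at its end, in the units of the state.
- readout.state(): the state, without advancing time (a new reading comes with each control period).
- grab_frame(name): name is "scene" or "top" or "wrist"; returns a dict with "pixels" (420x560x3 uint8, blue, green, red), "vfov" (degrees; the focal length in pixels is half the picture's height over the tangent of half this angle, whatever the lens; pixels are square), "cx", "cy" (the principal point, pixels), "k1" (the pictures are not rectified: a ray, as slopes to the right and down, at radius r is drawn at 1 + k1 r^2 times it, then the intrinsics apply), "T" (4x4, takes a point from camera to world coordinates). Camera axes: x right, y down, z forward; pixel columns grow to the right and rows downward; lengths in m; the calibration is good to about 2 mm. A picture is of the moment at which its call begins. There is no depth.
- job_done(): hands the job in; it is judged then, once.
Trained networks look in the newest picture that a camera, given by its name, has taken for a name from the list of things; names that differ only in an ending like _2 or _b are one class to them, and where a whole thing is asked for, a point or a joint stands for the part that bears it (a point fixed in the world has none). Each returns a list of dicts, best first, with "conf" (0 to 1); they miss things now and then, are a little off and sometimes report something else, mostly with a low value. They report only what shows in the picture. A call takes as long as a camera call. They do not tell look-alikes from the thing itself.
- search_frame(camera, name): "centre" ([x, y, z] in m, in world coordinates, good to about 4 mm: the middle of the surface that is visible of it).
- trace(camera, name): "mask" (420x560 bool, what is visible of it).
The state is a dict: "clock": time; "joints": joint angles; "joint_velocities": joint speeds; "joint_efforts": joint torques, N m; "ee_pos": TCP position; "eef_rot": TCP orientation; "force": force on the tool from outside, world axes, zero at the start; "torque": the same for the moment, N m; "finger_gap": finger opening in m; "grasp_force": force on a finger pad.
Only numpy, scipy, OpenCV 4.12 (cv2) and the standard library are available. Lean on these libraries where they do the work, as an engineer would, in place of code of your own. Each camera call takes 0.05 s, during which the arm holds its last target. There are 200 camera calls.

## Working session

There is one attempt and no reset: what is moved stays moved. The work goes in short steps, Python scripts to look and compute and a tool call to move; the robot and the scene stay as the last step left them, time stands still between calls to the robot, and variables do not carry over. Pictures are saved under pics/ and viewed, at most 17 in all, crops included, and the job is handed in when it is done.

Besides the shell and the picture viewer there is one more tool, called after "Emit:" as name(argument=value, ...) on one line, values as JSON. carry_out: Moves the arm, as the interface text tells. Its arguments: {"type":"object","properties":{"increments":{"type":"array"},"claw":{"type":"number"},"grip_force":{"type":"number"}},"required":["increments"]}

```bash
mkdir -p pics; cat > h.py <<'E'
import numpy as np, cv2
from rig import readout, grab_frame, job_done, search_frame, trace, manip
def K(f):
    h=f["pixels"].shape[0]; fl=h/2/np.tan(np.radians(f["vfov"])/2)
    return fl
def proj(f,P):
    P=np.atleast_2d(P); T=np.array(f["T"]); c=(P-T[:3,3])@T[:3,:3]
    s=c[:,:2]/c[:,2:]; r2=(s**2).sum(1,keepdims=True)
    return s*(1+f["k1"]*r2)*K(f)+[f["cx"],f["cy"]]
def unproj(f,uv,z):
    uv=np.atleast_2d(uv).astype(float); d=(uv-[f["cx"],f["cy"]])/K(f); s=d.copy()
    for _ in range(30): s=d/(1+f["k1"]*(s**2).sum(1,keepdims=True))
    T=np.array(f["T"]); r=np.c_[s,np.ones(len(s))]@T[:3,:3].T
    return T[:3,3]+r*((z-T[2,3])/r[:,2:])
E
python3 - <<'E'
from h import *
s=readout.state(); print(s); print(manip.tcp_to_tips)
for n in ["scene","top","wrist"]:
    f=grab_frame(n); cv2.imwrite(f"pics/{n}0.png",f["pixels"]); print(n,f["vfov"],f["cx"],f["cy"],f["k1"],np.round(f["T"],3).tolist())
    for o in ["charged_battery","flat_battery","cutter","counter","charger","battery_nest","cutter_nest","counter_nest"]:
        for d in search_frame(n,o)[:4]: print(o,np.round(d["centre"],3),round(d["conf"],2))
E
```

```text
{'clock': 0.0, 'joints': array([58.0858875 , 19.12975664,  2.28599861, 84.01272329, -0.7690594 ,
       76.96594623, -3.35299761]), 'joint_velocities': array([ 0.05364902, -0.04401534, -0.03088055, -0.04696951, -0.05448161,
       -0.02976982, -0.0026725 ]), 'joint_efforts': array([ 1.08560816e-03, -6.56362724e+01,  1.33565526e+00, -4.03792763e+01,
       -5.98326162e-02,  4.50449868e-02,  9.70231349e-05]), 'ee_pos': array([ 0.2870455 , -0.58265755,  0.22966797]), 'eef_rot': array([-1.79906994e+02,  5.45173163e-03,  2.62265590e+01]), 'force': array([-0.63391775,  0.17075481, -0.33890471]), 'torque': array([-0.00557067,  0.01139663,  0.0202599 ]), 'grasp_force': 0.0, 'finger_gap': 0.08684062339118206}
0.008
scene 43.13452359729339 292.5341332356264 216.60497924949385 -0.10288051236190172 [[-0.734, -0.443, 0.516, -0.077], [-0.68, 0.474, -0.56, 0.708], [0.004, -0.761, -0.648, 0.872], [0.0, 0.0, 0.0, 1.0]]
charged_battery [0.636 0.32  0.025] 0.78
charged_battery [ 0.772 -0.086  0.021] 0.7
charged_battery [0.342 0.184 0.02 ] 0.66
charged_battery [0.615 0.184 0.035] 0.65
flat_battery [ 0.4
[... 412 characters left out ...]
998, 1.182], [0.0, 0.0, 0.0, 1.0]]
charged_battery [0.346 0.175 0.019] 0.79
charged_battery [ 0.775 -0.086  0.026] 0.68
charged_battery [0.628 0.178 0.034] 0.67
charged_battery [0.352 0.053 0.022] 0.64
flat_battery [ 0.438 -0.206  0.023] 0.76
cutter [0.446 0.199 0.015] 0.8
counter [ 0.435 -0.024  0.043] 0.45
charger [0.644 0.163 0.022] 0.86
battery_nest [ 0.588 -0.256  0.017] 0.86
cutter_nest [ 0.601 -0.098  0.01 ] 0.87
counter_nest [ 0.593 -0.178  0.027] 0.8
counter_nest [ 0.602 -0.096  0.01 ] 0.32
wrist 68.29020616056452 281.4825451665668 209.13723699081717 -0.031855787288964654 [[0.44, -0.856, -0.27, 0.362], [-0.898, -0.42, -0.132, -0.547], [0.0, 0.3, -0.954, 0.385], [0.0, 0.0, 0.0, 1.0]]
```

View pics/top0.png

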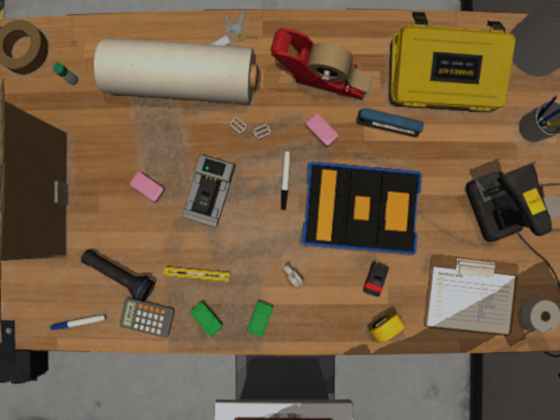

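View pics/scene0.png

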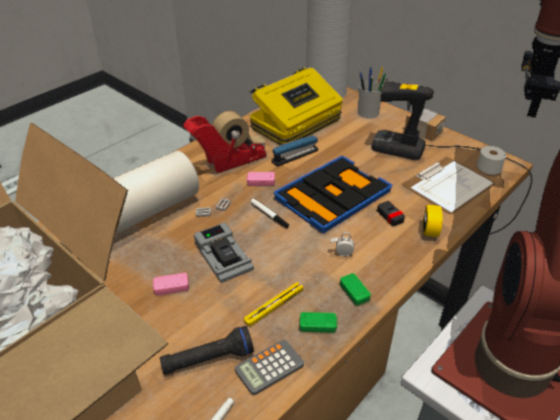

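The top view shows the charger at (209,190) with its head up (+x). The cutter is at (197,273), the counter at (292,275) and the flat battery at (376,278) with its red band low, so its contacts point to +x. The orange nest pockets are at (326,205) for the cutter, (361,207) for the counter and (397,211) for the battery. The scene view agrees.

```bash
cat >> h.py <<'E'
def rect(f,mask,z):
    c=max(cv2.findContours(mask.astype(np.uint8),cv2.RETR_EXTERNAL,cv2.CHAIN_APPROX_NONE)[0],key=cv2.contourArea)
    P=unproj(f,c[:,0,:],z)[:,:2]
    (x,y),(w,h),a=cv2.minAreaRect((P*1000).astype(np.float32))
    if w<h: w,h,a=h,w,a+90
    return round(x,1),round(y,1),round(w,1),round(h,1),round((a+90)%180-90,1)
E
python3 - <<'E'
from h import *
for cam in ["top","scene"]:
    f=grab_frame(cam); p=f["pixels"]; hsv=cv2.cvtColor(p,cv2.COLOR_BGR2HSV)
    for o,z in [("flat_battery",.022),("cutter",.014),("counter",.03),("charger",.01),("charged_battery",.036),("battery_nest",.021),("cutter_nest",.018),("counter_nest",.025)]:
        for d in trace(cam,o)[:4]: 
            if d["mask"].sum()>30: print(cam,o,round(d["conf"],2),rect(f,d["mask"],z))
    if cam=="top":
        o=cv2.inRange(hsv,(10,160,150),(22,255,255)); o[:150]=0;o[260:]=0;o[:,:310]=0;o[:,420:]=0
        n,l,st,_=cv2.connectedComponentsWithStats(o)
        for i in range(1,n):
            if st[i,4]>100: print("orange",st[i],rect(f,l==i,.011))
        y=cv2.inRange(hsv,(22,130,100),(35,255,255)); m=np.zeros_like(y); m[255:290,150:245]=1
        print("yellow",rect(f,(y>0)&(m>0),.014))
    big=cv2.resize(p[140:300,150:420] if cam=="top" else p[160:280,180:420],None,fx=2.9,fy=2.9,interpolation=cv2.INTER_CUBIC); cv2.imwrite(f"pics/{cam}z.png",big)
E
```

```text
top flat_battery 0.63 (438.8, -208.3, 75.8, 44.4, -17.1)
top cutter 0.81 (448.9, 194.8, 149.0, 20.9, 85.4)
top counter 0.61 (443.1, -24.2, 54.3, 22.9, 38.0)
top charger 0.95 (639.0, 171.5, 152.9, 91.0, -15.0)
top charged_battery 0.81 (773.9, -88.2, 74.0, 39.0, 44.3)
top charged_battery 0.63 (351.2, 50.6, 75.4, 37.6, -20.4)
top charged_battery 0.59 (644.3, 307.3, 79.5, 38.3, 56.7)
top charged_battery 0.58 (624.8, 174.7, 75.6, 41.0, -17.8)
top battery_nest 0.75 (590.5, -259.1, 172.9, 84.4, -5.2)
top cutter_nest 0.91 (605.0, -98.8, 172.6, 80.4, -6.0)
orange [317 170  19  71 972] (605.4, -99.5, 160.2, 31.9, -5.2)
orange [386 192  23  39 788] (590.9, -260.7, 86.3, 49.1, -5.2)
orange [354 197  16  23 305] (598.6, -180.8, 51.1, 31.6, -5.2)
yellow (447.7, 195.6, 150.1, 21.5, 85.2)
scene flat_battery 0.95 (429.3, -204.5, 88.7, 53.6, -20.7)
scene cutter 0.97 (442.2, 200.4, 156.1, 33.8, 83.8)
scene counter 0.83 (439.1, -27.6, 67.1, 45.5, -28.2)
scene charger 0.9 (645.9, 165.2, 183.4, 93.6, -18.2)
scene charged_battery 0.9 (627.5, 324.3, 74.5, 50.8, 53.3)
scene charged_battery 0.89 (333.5, 67.4, 84.1, 47.3, -19.2)
scene charged_battery 0.88 (756.0, -69.8, 73.1, 58.1, 43.0)
scene charged_battery 0.83 (620.1, 180.3, 89.2, 42.5, -18.4)
scene battery_nest 0.95 (592.4, -261.9, 174.8, 87.5, -5.9)
scene battery_nest 0.24 (603.2, -95.1, 169.2, 89.0, -5.0)
scene cutter_nest 0.67 (606.4, -97.3, 171.7, 93.0, -6.8)
scene counter_nest 0.88 (596.8, -172.3, 176.7, 86.0, -5.9)
```

View pics/topz.png

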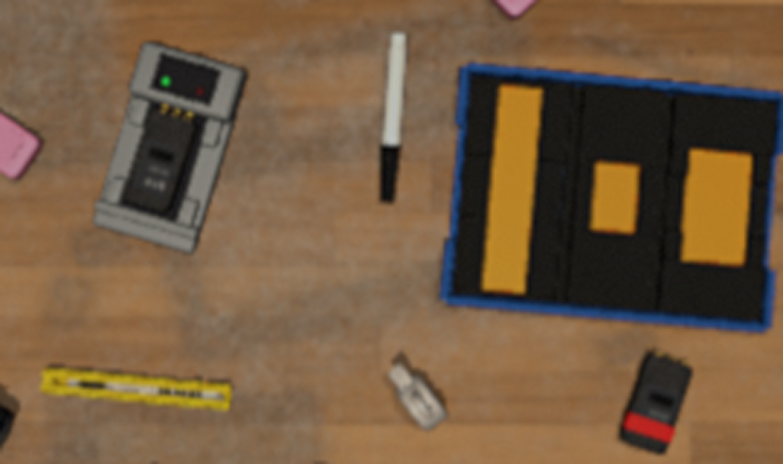

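Emit:
carry_out(increments=[[1.5, -1.2, 0, 0], [2.9, -2.4, 0, 0], [2.9, -2.4, 0, 0], [2.9, -2.4, 0, 0], [2.9, -2.4, 0, 0], [2.9, -2.4, 0, 0], [2.9, -2.4, 0, 0], [2.9, -2.4, 0, 0], [2.9, -2.4, 0, 0], [2.9, -2.4, 0, 0], [2.9, -2.4, 0, 0], [2.9, -2.4, 0, 0], [2.9, -2.4, 0, 0], [2.9, -2.4, 0, 0], [2.9, -2.4, 0, 0], [2.9, -2.4, 0, 0], [2.9, -2.4, 0, 0], [2.9, -2.4, 0, 0], [2.9, -2.4, 0, 0], [2.0, -1.6, 0, 0]], claw=-1)

```text
clock: 3.92
ee_pos: [0.5842, 0.0797, 0.2307]
eef_rot: [-179.9, -0.1, 26.4]
force: [-0.4, 0.2, -0.4]
finger_gap: 0.0869
grasp_force: 0.0
```

```bash
cat >> h.py <<'E'
def go(x,y,z,yaw):
    """prints tool-frame shift (cm) in the present frame, and turn (rad)"""
    s=readout.state(); p=s["ee_pos"]; a=np.radians(s["eef_rot"][2]); c,n=np.cos(a),np.sin(a)
    d=(np.array([x,y,z])-p)*100
    t=(np.radians(yaw)-a+np.pi)%(2*np.pi)-np.pi
    b=np.radians(yaw); C,N=np.cos(b),np.sin(b)
    print("at",np.round(p,4),"rot",np.round(s["eef_rot"],2),"now:",np.round([d[0]*c+d[1]*n,d[0]*n-d[1]*c,-d[2]],2),"turn",round(-t,3),"after turn:",np.round([d[0]*C+d[1]*N,d[0]*N-d[1]*C,-d[2]],2),"j",np.round(s["joints"],0),"t",round(s["clock"],2),"gap",round(s["finger_gap"],4),"F",np.round(s["force"],1))
E
python3 -c "
from h import *
go(.625,.175,.2,163)"
```

```text
at [0.5842 0.0797 0.2307] rot [-1.7994e+02 -6.0000e-02  2.6370e+01] now: [ 7.89 -6.72  3.07] turn -2.385 after turn: [-1.12 10.3   3.07] j [ 12.  14. -29.  91.   7.  76. -81.] t 3.92 gap 0.0869 F [-0.4  0.2 -0.4]
```

Emit:
carry_out(increments=[[0, 0, 0, -0.125], [0, 0, 0, -0.125], [0, 0, 0, -0.125], [0, 0, 0, -0.125], [0, 0, 0, -0.125], [0, 0, 0, -0.125], [0, 0, 0, -0.125], [0, 0, 0, -0.125], [0, 0, 0, -0.125], [0, 0, 0, -0.125], [0, 0, 0, -0.125], [0, 0, 0, -0.125], [0, 0, 0, -0.125], [0, 0, 0, -0.125], [0, 0, 0, -0.125], [0, 0, 0, -0.125], [0, 0, 0, -0.125], [0, 0, 0, -0.125], [0, 0, 0, -0.125], [0, 0, 0, 0]])

```text
clock: 5.58
ee_pos: [0.5836, 0.0756, 0.2306]
eef_rot: [180.0, -0.0, 162.6]
force: [1.0, -1.2, -0.1]
finger_gap: 0.0872
grasp_force: 0.0
```

Emit:
carry_out(increments=[[-0.2, 2.0, 0.5, 0], [-0.3, 2.8, 0.8, 0], [-0.3, 2.8, 0.8, 0], [-0.3, 2.7, 0.9, 0], [0, 0, 0, 0], [0, 0, 0, 0]])

```text
clock: 6.08
ee_pos: [0.6249, 0.1725, 0.1997]
eef_rot: [180.0, -0.1, 162.2]
force: [-0.0, -0.5, -0.7]
finger_gap: 0.0872
grasp_force: 0.0
```

```bash
python3 - <<'E'
from h import *
go(.625,.175,.2,163)
f=grab_frame("wrist"); cv2.imwrite("pics/w1.png",f["pixels"])
for o,z in [("charger",.014),("charged_battery",.036)]:
    for d in trace("wrist",o)[:3]: print(o,round(d["conf"],2),rect(f,d["mask"],z))
E
```

```text
at [0.6249 0.1725 0.1997] rot [ 1.7998e+02 -1.1000e-01  1.6225e+02] now: [ 0.07  0.25 -0.03] turn -0.013 after turn: [ 0.06  0.25 -0.03] j [ 15.  27. -47.  85.  19.  77.  39.] t 6.08 gap 0.0872 F [-0.  -0.5 -0.7]
charger 0.93 (640.4, 171.2, 159.1, 87.4, -17.0)
charged_battery 0.91 (623.1, 178.0, 76.1, 37.6, -17.5)
charged_battery 0.61 (640.6, 307.4, 75.8, 37.3, 55.5)
```

View pics/w1.png

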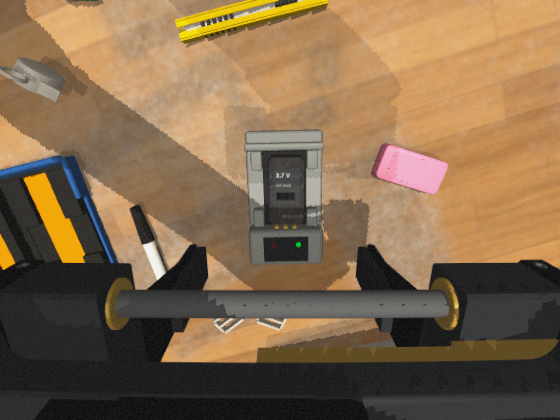

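The wrist view shows the charger upright in the picture at (285,195), with its head and lamps at the bottom. The untaped battery is in the bay at (287,190), with its contacts at the head end.

Emit:
carry_out(increments=[[0.2, 0.4, 1.5, 0], [0, 0, 3.0, 0], [0, 0, 3.0, 0], [0, 0, 3.0, 0], [0, 0, 2.5, 0], [0, 0, 1.5, 0], [0, 0, 1.0, 0], [0, 0, 0.7, 0], [0, 0, 0.5, 0], [0, 0, 0.4, 0], [0, 0, 0.4, 0], [0, 0, 0, 0], [0, 0, 0, 0]], claw=-0.35)

```text
clock: 7.32
ee_pos: [0.625, 0.1751, 0.026]
eef_rot: [180.0, 0.0, 162.3]
force: [0.4, -0.2, 0.6]
finger_gap: 0.0589
grasp_force: 0.0
```

Emit:
carry_out(increments=[[0, 0, 0, 0], [0, 0, 0, 0], [0, 0, 0, 0], [0, 0, 0, 0], [0, 0, 0, 0], [0, 0, 0, 0]], claw=1, grip_force=25)

```text
clock: 7.82
ee_pos: [0.6249, 0.1752, 0.0258]
eef_rot: [180.0, 0.0, 162.3]
force: [1.2, 0.9, 1.5]
finger_gap: 0.0378
grasp_force: 25.0
```

```bash
python3 - <<'E'
from h import *
go(.624,.177,.025,162.5)
f=grab_frame("wrist"); cv2.imwrite("pics/w2.png",f["pixels"])
E
```

```text
at [0.6249 0.1752 0.0258] rot [1.7997e+02 2.0000e-02 1.6231e+02] now: [0.14 0.14 0.08] turn -0.003 after turn: [0.14 0.14 0.08] j [ 12.  36. -42.  94.  27.  61.  34.] t 7.82 gap 0.0378 F [1.2 0.9 1.5]
```

View pics/w2.png

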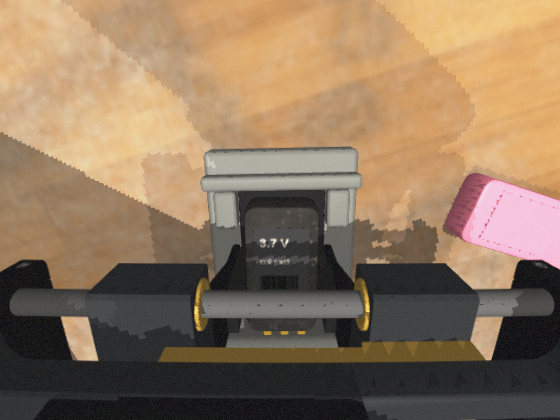

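The battery is gripped (gap 37.8 mm). Its front edge is at (284,197) and its contacts at (284,333).

```bash
python3 - <<'E'
from h import *
f=grab_frame("wrist"); s=readout.state(); a=np.radians(s["eef_rot"][2])
P=unproj(f,[[284,197],[284,337],[246,240],[324,240]],.036); d=(P-s["ee_pos"])*1000
print(np.c_[d[:,0]*np.cos(a)+d[:,1]*np.sin(a), d[:,0]*np.sin(a)-d[:,1]*np.cos(a)].round(1))
go(.591,-.2607,.15,174.8)
E
```

```text
[[ 43.1   1. ]
 [-39.    1.1]
 [ 20.6 -18.2]
 [ 20.5  21.3]]
at [0.6249 0.1752 0.0258] rot [1.7997e+02 2.0000e-02 1.6231e+02] now: [-10.01 -42.56 -12.42] turn -0.218 after turn: [ -0.58 -43.72 -12.42] j [ 12.  36. -42.  94.  27.  61.  34.] t 7.92 gap 0.0379 F [ 1.  -0.1  1.9]
```

Emit:
carry_out(increments=[[0, 0, -0.5, 0], [0, 0, -1.0, 0], [0, 0, -2.0, 0], [0, 0, -3.0, 0], [0, 0, -3.0, -0.1], [0, 0, -2.5, -0.118], [0, 0, 0, 0], [0, -2, 0, 0], [0, -3.3, 0, 0], [0, -3.3, 0, 0], [0, -3.3, 0, 0], [0, -3.3, 0, 0], [0, -3.3, 0, 0], [0, -3.3, 0, 0], [0, -3.3, 0, 0], [0, -3.3, 0, 0], [0, -3.3, 0, 0], [0, -3.3, 0, 0], [0, -3.3, 0, 0], [0, -3.3, 0, 0]])

```text
clock: 9.58
ee_pos: [0.5862, -0.241, 0.1457]
eef_rot: [-180.0, -0.0, 174.7]
force: [0.9, 0.5, -1.0]
finger_gap: 0.038
grasp_force: 25.0
```

Emit:
carry_out(increments=[[-0.3, -2.1, 0, 0], [0, 0, 0, 0], [0, 0, 0, 0]])

```text
clock: 9.83
ee_pos: [0.5873, -0.2621, 0.1452]
eef_rot: [180.0, -0.0, 174.6]
force: [-0.0, 0.4, -1.6]
finger_gap: 0.0379
grasp_force: 25.0
```

```bash
python3 - <<'E'
from h import *
go(.5929,-.2609,.0225,174.8)
f=grab_frame("wrist"); cv2.imwrite("pics/w3.png",f["pixels"])
E
```

```text
at [ 0.5873 -0.2621  0.1452] rot [ 1.7998e+02 -5.0000e-02  1.7457e+02] now: [-0.54  0.17 12.27] turn -0.004 after turn: [-0.55  0.17 12.27] j [ 52.  27. -43.  89.  19.  71.  91.] t 9.83 gap 0.0379 F [-0.   0.4 -1.6]
```

View pics/w3.png

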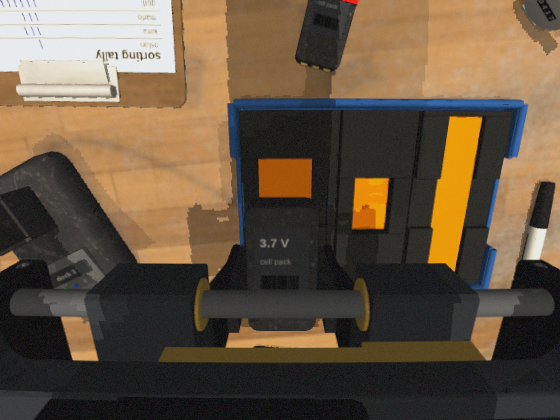

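The pocket's front part shows at (285,178), edges at columns 259 and 312, with the near end at row 158. The battery is held in line with it.

```bash
python3 - <<'E'
from h import *
f=grab_frame("wrist"); p=f["pixels"]; hsv=cv2.cvtColor(p,cv2.COLOR_BGR2HSV)
print(unproj(f,[[258.5,158],[311.5,158],[259,190],[312.5,190]],.011).round(4))
a=np.radians(-5.2); c=np.array([.5909,-.2607]); u=np.array([np.cos(a),np.sin(a)]); v=np.array([-u[1],u[0]])
print([np.round(c-u*.044+s*v*.025,4) for s in (1,-1)])
E
```

```text
[[ 0.5445 -0.2778  0.011 ]
 [ 0.5491 -0.2287  0.011 ]
 [ 0.575  -0.2809  0.011 ]
 [ 0.5798 -0.2297  0.011 ]]
[array([ 0.5493, -0.2318]), array([ 0.5448, -0.2816])]
```

Emit:
carry_out(increments=[[-0.3, 0.2, 1.0, 0], [-0.25, 0.15, 2.5, 0], [0, 0, 2.5, 0], [0, 0, 2.0, 0], [0, 0, 1.2, 0], [0, 0, 0.8, 0], [0, 0, 0.6, 0], [0, 0, 0.5, 0], [0, 0, 0.4, 0], [0, 0, 0.3, 0], [0, 0, 0.2, 0], [0, 0, 0.15, 0], [0, 0, 0, 0], [0, 0, 0, 0]])

```text
clock: 11.1
ee_pos: [0.594, -0.2576, 0.0243]
eef_rot: [-180.0, 0.0, 174.8]
force: [-0.5, 0.4, -0.7]
finger_gap: 0.0377
grasp_force: 25.0
```

```bash
python3 - <<'E'
from h import *
go(.5929,-.259,.0228,174.8)
E
```

```text
at [ 0.594  -0.2576  0.0243] rot [-1.7999e+02  2.0000e-02  1.7479e+02] now: [ 0.1  -0.15  0.15] turn -0.0 after turn: [ 0.1  -0.15  0.15] j [ 49.  35. -40.  94.  25.  60.  87.] t 11.1 gap 0.0377 F [-0.5  0.4 -0.7]
```

Emit:
carry_out(increments=[[0.1, -0.1, 0.1, 0], [0, 0, 0, 0], [0, 0, 0, 0]])

```text
clock: 11.35
ee_pos: [0.5927, -0.2586, 0.0231]
eef_rot: [-180.0, -0.0, 174.8]
force: [0.8, 0.4, -2.0]
finger_gap: 0.0376
grasp_force: 25.0
```

Emit:
carry_out(increments=[[0, 0, 0, 0], [0, 0, 0, 0], [0, 0, 0, 0], [0, 0, -0.5, 0], [0, 0, -1.5, 0], [0, 0, -3.0, 0], [0, 0, -3.5, 0], [0, 0, -3.5, 0], [0, 0, -2.5, 0], [0, 0, 0, 0], [0, 0, 0, 0]], claw=-0.12)

```text
clock: 12.27
ee_pos: [0.5939, -0.2585, 0.1712]
eef_rot: [-179.9, 0.2, 174.8]
force: [-0.3, -0.2, 0.1]
finger_gap: 0.0489
grasp_force: 0.0
```

```bash
python3 - <<'E'
from h import *
f=grab_frame("wrist"); 
cv2.imwrite("pics/w4.png",f["pixels"]); 
for d in trace("wrist","charged_battery")[:1]: print(d["conf"],rect(f,d["mask"],.033))
g=grab_frame("top")
for d in trace("top","charged_battery")[:5]: print(d["conf"],rect(g,d["mask"],.033))
go(.4477,.197,.12,85.2)
E
```

```text
0.88 (590.1, -258.7, 74.9, 37.7, -5.3)
0.82 (775.6, -88.7, 75.2, 42.8, 41.6)
0.76 (350.1, 49.8, 77.9, 39.0, -20.5)
0.61 (347.9, 170.9, 75.3, 42.9, 40.7)
0.56 (645.0, 306.3, 80.0, 38.3, 55.2)
at [ 0.592  -0.2583  0.167 ] rot [ 1.7996e+02 -1.1000e-01  1.7480e+02] now: [18.5  44.03  4.7 ] turn 1.564 after turn: [ 44.16 -18.19   4.7 ] j [ 52.  27. -43.  87.  19.  73.  91.] t 12.47 gap 0.0485 F [ 1.2  0.5 -0.5]
```

View pics/w4.png

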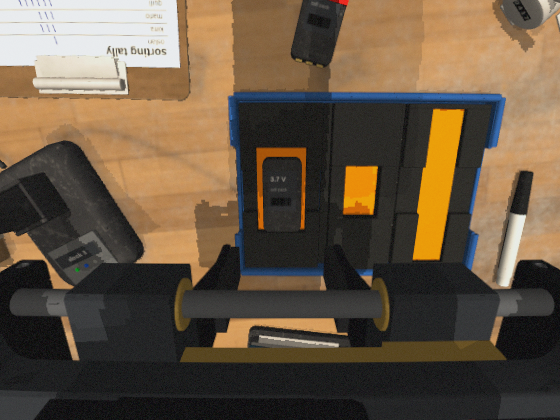

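The battery sits in its pocket at (281,192) with an orange margin all round.

Emit:
carry_out(increments=[[0.7, 1.6, 0, 0], [1.3, 3.1, 0, 0], [1.3, 3.1, 0, 0], [1.3, 3.1, 0, 0], [1.3, 3.1, 0, 0], [1.3, 3.1, 0, 0], [1.3, 3.1, 0, 0], [1.3, 3.1, 0, 0], [1.3, 3.1, 0, 0], [1.3, 3.1, 0, 0], [1.3, 3.1, 0, 0], [1.3, 3.1, 0, 0], [1.3, 3.1, 0, 0], [1.3, 3.1, 0, 0], [0.9, 2.1, 0, 0], [0, 0, 0, 0]])

```text
clock: 13.8
ee_pos: [0.4458, 0.2016, 0.1678]
eef_rot: [179.9, -0.1, 175.2]
force: [-0.4, -0.2, 0.1]
finger_gap: 0.0489
grasp_force: 0.0
```

Emit:
carry_out(increments=[[0, 0, 0.5, 0.12], [0, 0, 0.5, 0.12], [0, 0, 0.5, 0.12], [0, 0, 0.5, 0.12], [0, 0, 0, 0.12], [0, 0, 0, 0.12], [0, 0, 0, 0.12], [0, 0, 0, 0.12], [0, 0, 0, 0.12], [0, 0, 0, 0.12], [0, 0, 0, 0.12], [0, 0, 0, 0.12], [0, 0, 0, 0.12], [0, 0, 0, 0], [0, 0, 0, 0]])

```text
clock: 15.05
ee_pos: [0.4482, 0.1961, 0.1475]
eef_rot: [-179.9, 0.0, 85.6]
force: [-0.2, 0.8, 0.8]
finger_gap: 0.0489
grasp_force: 0.0
```

```bash
python3 - <<'E'
from h import *
f=grab_frame("wrist"); cv2.imwrite("pics/w5.png",f["pixels"]); 
for d in trace("wrist","cutter")[:2]: print(d["conf"],d["mask"].sum(),rect(f,d["mask"],.012))
go(.4477,.197,.013,85.2)
E
```

```text
0.84 3117 (445.8, 197.3, 151.2, 21.3, 85.1)
at [0.4483 0.1963 0.1477] rot [-1.7996e+02  1.0000e-02  8.5630e+01] now: [ 0.07 -0.06 13.47] turn 0.008 after turn: [ 0.07 -0.06 13.47] j [ 18.   9. -50. 110.   7.  65. -39.] t 15.15 gap 0.0486 F [ 0.  -0.2 -0.3]
```

Emit:
carry_out(increments=[[0.1, -0.15, 1.5, 0.008], [0, 0, 3.0, 0], [0, 0, 3.0, 0], [0, 0, 2.0, 0], [0, 0, 1.2, 0], [0, 0, 0.8, 0], [0, 0, 0.7, 0], [0, 0, 0.5, 0], [0, 0, 0.4, 0], [0, 0, 0.3, 0], [0, 0, 0.1, 0], [0, 0, 0, 0], [0, 0, 0, 0]])

```text
clock: 16.23
ee_pos: [0.4473, 0.1978, 0.0134]
eef_rot: [180.0, -0.0, 85.0]
force: [0.4, 0.8, -0.3]
finger_gap: 0.0486
grasp_force: 0.0
```

Emit:
carry_out(increments=[[0, 0, 0, 0], [0, 0, 0, 0], [0, 0, 0, 0], [0, 0, 0, 0], [0, 0, 0, 0], [0, 0, 0, 0], [0, 0, 0, 0]], claw=1, grip_force=20)

```text
clock: 16.82
ee_pos: [0.447, 0.1977, 0.0131]
eef_rot: [-180.0, -0.0, 85.0]
force: [-0.3, -0.3, 0.1]
finger_gap: 0.0197
grasp_force: 20.0
```

```bash
python3 - <<'E'
from h import *
f=grab_frame("wrist"); cv2.imwrite("pics/w6.png",f["pixels"]); 
for d in trace("wrist","cutter")[:2]: print(d["conf"],d["mask"].sum(),rect(f,d["mask"],.014))
go(.6054,-.0978,.15,174.8)
E
```

```text
0.83 7212 (450.0, 228.4, 89.7, 19.9, 84.9)
at [0.447  0.1976 0.0131] rot [-180.      0.     84.96] now: [-28.04  18.37 -13.69] turn -1.568 after turn: [-18.45 -27.99 -13.69] j [ 12.  20. -46. 117.  19.  50. -50.] t 16.92 gap 0.0196 F [-0.4  0.3  1.5]
```

View pics/w6.png

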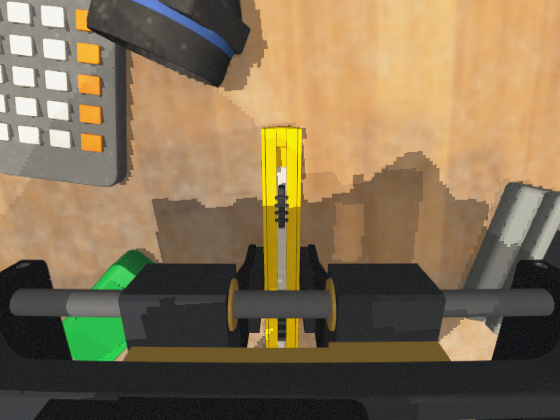

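The cutter is gripped at its middle (gap 19.7 mm), running along column 282.

Emit:
carry_out(increments=[[0, 0, -0.6, 0], [0, 0, -1.5, 0], [0, 0, -2.5, 0], [0, 0, -2.5, 0], [0, 0, -2.5, -0.12], [0, 0, -2.0, -0.12], [0, 0, -1.2, -0.12], [0, 0, -0.8, -0.12], [0, 0, 0, -0.12], [0, 0, 0, -0.12], [0, 0, 0, -0.12], [0, 0, 0, -0.12], [0, 0, 0, -0.12], [0, 0, 0, -0.12], [0, 0, 0, -0.12], [0, 0, 0, -0.12], [0, 0, 0, -0.12], [0, 0, 0, 0], [0, 0, 0, 0]])

```text
clock: 18.5
ee_pos: [0.447, 0.1976, 0.1492]
eef_rot: [180.0, -0.0, 174.1]
force: [-0.1, -0.0, -0.8]
finger_gap: 0.0199
grasp_force: 20.0
```

Emit:
carry_out(increments=[[-0.9, -1.4, 0, 0], [-1.8, -2.8, 0, 0], [-1.8, -2.8, 0, 0], [-1.8, -2.8, 0, 0], [-1.8, -2.8, 0, 0], [-1.8, -2.8, 0, 0], [-1.8, -2.8, 0, 0], [-1.8, -2.8, 0, 0], [-1.8, -2.8, 0, 0], [-1.8, -2.8, 0, 0], [-1.4, -1.4, 0, 0], [0, 0, 0, 0], [0, 0, 0, 0]])

```text
clock: 19.58
ee_pos: [0.6036, -0.1, 0.1487]
eef_rot: [179.9, -0.0, 174.0]
force: [-0.3, 0.1, -1.5]
finger_gap: 0.0202
grasp_force: 20.0
```

```bash
python3 - <<'E'
from h import *
go(.6054,-.098,.0241,174.8)
f=grab_frame("wrist"); p=f["pixels"]; cv2.imwrite("pics/w7.png",p)
s=readout.state(); a=np.radians(s["eef_rot"][2])
for z in [0.15]: 
  for d in trace("wrist","cutter")[:1]: print(rect(f,d["mask"],.1515))
hsv=cv2.cvtColor(p,cv2.COLOR_BGR2HSV); o=cv2.inRange(hsv,(8,160,100),(22,255,255)); o[260:]=0
n,l,st,_=cv2.connectedComponentsWithStats(o)
for i in range(1,n):
    if st[i,4]>150: print(st[i],rect(f,l==i,.011))
E
```

```text
at [ 0.6036 -0.1     0.1487] rot [ 1.7995e+02 -4.0000e-02  1.7403e+02] now: [-0.16  0.22 12.46] turn -0.013 after turn: [-0.16  0.21 12.46] j [ 44.  26. -50.  93.  20.  71.  74.] t 19.58 gap 0.0202 F [-0.3  0.1 -1.5]
(571.9, -97.1, 89.4, 20.6, -6.0)
[265 114  37  14 154] (529.1, -90.9, 33.0, 11.4, 83.9)
[ 181  176   38   52 1472] (597.3, -180.6, 52.4, 33.5, -5.4)
```

View pics/w7.png

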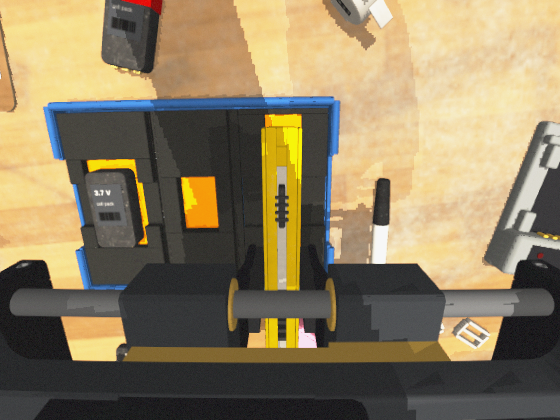

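The cutter hangs over its nest. The near pocket end shows at (283,121), centred on the cutter.

Emit:
carry_out(increments=[[-0.15, 0.2, 1.0, -0.013], [0, 0, 2.5, 0], [0, 0, 2.5, 0], [0, 0, 2.0, 0], [0, 0, 1.4, 0], [0, 0, 0.8, 0], [0, 0, 0.6, 0], [0, 0, 0.5, 0], [0, 0, 0.4, 0], [0, 0, 0.3, 0], [0, 0, 0.2, 0], [0, 0, 0.15, 0], [0, 0, 0, 0], [0, 0, 0, 0]])

```text
clock: 20.85
ee_pos: [0.6053, -0.0974, 0.0258]
eef_rot: [-180.0, 0.0, 175.1]
force: [-0.3, -0.0, -0.4]
finger_gap: 0.0197
grasp_force: 20.0
```

```bash
python3 - <<'E'
from h import *
go(.6054,-.098,.0241,174.8)
E
```

```text
at [ 0.6053 -0.0974  0.0258] rot [-1.8000e+02  2.0000e-02  1.7508e+02] now: [-0.01 -0.06  0.17] turn 0.005 after turn: [-0.01 -0.06  0.17] j [ 40.  33. -46.  99.  27.  59.  70.] t 20.85 gap 0.0197 F [-0.3 -0.  -0.4]
```

Emit:
carry_out(increments=[[0, -0.05, 0.15, 0], [0, 0, 0, 0], [0, 0, 0, 0]])

```text
clock: 21.1
ee_pos: [0.6053, -0.0979, 0.0242]
eef_rot: [180.0, 0.0, 175.1]
force: [0.3, -0.3, -0.6]
finger_gap: 0.0199
grasp_force: 20.0
```

Emit:
carry_out(increments=[[0, 0, 0, 0], [0, 0, 0, 0], [0, 0, 0, 0], [0, 0, -0.5, 0], [0, 0, -1.5, 0], [0, 0, -3.0, 0], [0, 0, -3.5, 0], [0, 0, -3.5, 0], [0, 0, -2.5, 0], [0, 0, 0, 0], [0, 0, 0, 0]], claw=0.2)

```text
clock: 22.02
ee_pos: [0.6062, -0.0977, 0.1719]
eef_rot: [-180.0, 0.2, 175.1]
force: [-0.2, -0.6, -0.1]
finger_gap: 0.0349
grasp_force: 0.0
```

```bash
python3 - <<'E'
from h import *
f=grab_frame("wrist"); 
cv2.imwrite("pics/w8.png",f["pixels"]); 
for d in trace("wrist","cutter")[:1]: print(d["conf"],rect(f,d["mask"],.025))
go(.443,-.024,.17,218)
E
```

```text
0.66 (604.5, -98.8, 149.7, 20.5, -4.5)
at [ 0.6048 -0.098   0.169 ] rot [-1.7998e+02 -2.0000e-02  1.7508e+02] now: [16.75  5.98 -0.1 ] turn -0.749 after turn: [ 8.19 15.79 -0.1 ] j [ 44.  25. -50.  92.  20.  73.  75.] t 22.12 gap 0.0348 F [-0.1 -0.7 -0.6]
```

View pics/w8.png

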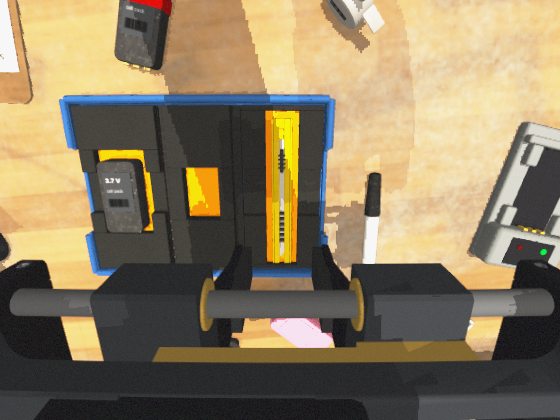

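The cutter lies in its pocket at (282,187). Next is the counter.

Emit:
carry_out(increments=[[1.0, 0.4, 0, -0.075], [2.0, 0.9, 0, -0.075], [2.2, 1.0, 0, -0.075], [2.4, 1.2, 0, -0.075], [2.2, 1.4, 0, -0.075], [2.0, 1.6, 0, -0.075], [1.6, 1.6, 0, -0.075], [1.4, 1.6, 0, -0.075], [0, 0, 0, -0.075], [0, 0, 0, -0.075], [0, 0, 0, 0], [0, 0, 0, 0]], claw=-0.25)

```text
clock: 23.12
ee_pos: [0.4387, -0.0304, 0.1685]
eef_rot: [179.9, -0.0, -142.1]
force: [-0.2, -0.4, -0.0]
finger_gap: 0.0541
grasp_force: 0.0
```

```bash
python3 - <<'E'
from h import *
f=grab_frame("wrist"); cv2.imwrite("pics/w9.png",f["pixels"]); 
for d in trace("wrist","counter")[:2]: print(d["conf"],d["mask"].sum(),rect(f,d["mask"],.043),rect(f,d["mask"],.022))
go(.443,-.024,.17,218)
E
```

```text
0.56 1088 (441.2, -23.7, 57.7, 21.0, 37.8) (446.3, -19.3, 62.0, 22.6, 37.8)
at [ 0.4391 -0.0302  0.1687] rot [ 179.93    0.   -142.08] now: [-0.69  0.25 -0.13] turn -0.001 after turn: [-0.69  0.25 -0.13] j [ 64.  -0. -64. 114.  -1.  66. 128.] t 23.22 gap 0.0547 F [-0.1 -0.  -0.4]
```

View pics/w9.png

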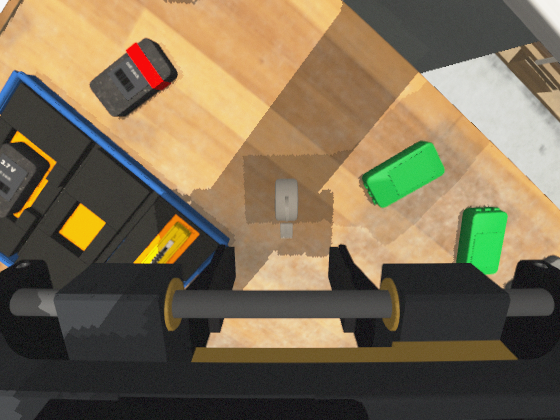

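The drum is at (287,200), spanning rows 178–220, with its lever below at (287,231), so the drum lies toward image-up (tool +x).

```bash
cat > d.py <<'E'
from h import *
import sys
f=grab_frame("wrist"); s=readout.state(); a=np.radians(s["eef_rot"][2]); p=s["ee_pos"]
m=trace("wrist","counter")[0]["mask"]; w=m.sum(1); rows=np.where(w>0)[0]; print("rows",rows[0],rows[-1], w[rows][::4])
big=np.where(w>0.7*w.max())[0]; r0=rows[0]-.5
cols=np.where(m[big[len(big)//3]])[0]; print("cols",cols[0],cols[-1])
C=cols.mean()
def tl(P): d=P-p; return np.r_[d[0]*np.cos(a)+d[1]*np.sin(a), d[0]*np.sin(a)-d[1]*np.cos(a), P[2]]
A=tl(unproj(f,[[C,r0]],0.0)[0]); B=tl(unproj(f,[[C,r0]],0.1)[0])
d=(B-A)[[0,2]]; d/=np.linalg.norm(d)
# ray x at z=.022, circle to -x side
xr=A[0]+(B[0]-A[0])*.22; off=.021/abs(d[1]); print("drum centre tool x mm",(xr-off)*1000,"y mm",tl(unproj(f,[[C,r0+15]],.035)[0])[1]*1000)
e=unproj(f,[[cols[0]-.5,big[len(big)//3]],[cols[-1]+.5,big[len(big)//3]]],.04); print("width",np.linalg.norm(e[1]-e[0])*1000)
E
python3 d.py
```

```text
rows 179 237 [19 23 23 24 25 25 24 23 23 23 20 12 13 13 13]
cols 274 297
drum centre tool x mm -1.6644411092331044 y mm 3.393115881082577
width 22.633898098740346
```

Emit:
carry_out(increments=[[-0.15, 0.25, 1.5, 0], [0, 0, 3.0, 0], [0, 0, 3.0, 0], [0, 0, 2.5, 0], [0, 0, 1.4, 0], [0, 0, 0.8, 0], [0, 0, 0.6, 0], [0, 0, 0.5, 0], [0, 0, 0.4, 0], [0, 0, 0.4, 0], [0, 0, 0.15, 0], [0, 0, 0, 0], [0, 0, 0, 0]])

```text
clock: 24.4
ee_pos: [0.4391, -0.0275, 0.0269]
eef_rot: [-180.0, 0.0, -142.0]
force: [0.3, 0.0, -0.3]
finger_gap: 0.0544
grasp_force: 0.0
```

Emit:
carry_out(increments=[[0, 0, 0, 0], [0, 0, 0, 0], [0, 0, 0, 0], [0, 0, 0, 0], [0, 0, 0, 0], [0, 0, 0, 0], [0, 0, 0, 0]], claw=1, grip_force=15)

```text
clock: 24.98
ee_pos: [0.4389, -0.0274, 0.0266]
eef_rot: [180.0, -0.0, -141.9]
force: [-0.2, 0.6, -0.0]
finger_gap: 0.0217
grasp_force: 15.0
```

```bash
python3 d.py; python3 - <<'E'
from h import *
go(.598,-.1808,.15,174.8)
E
```

```text
rows 227 334 [30 38 40 41 42 42 42 42 43 43 44 44 43 42 42 42 21 22 21 21]
cols 261 302
drum centre tool x mm 0.1674190450928134 y mm -0.6076412968705203
width 20.925138772044566
at [ 0.4389 -0.0274  0.0266] rot [ 179.99   -0.   -141.94] now: [ -3.07 -21.89 -12.34] turn 0.755 after turn: [-17.24 -13.84 -12.34] j [ 54.  17. -60. 122.  19.  51. 110.] t 25.08 gap 0.0218 F [-0.4 -0.2  0.9]
```

Emit:
carry_out(increments=[[0, 0, -0.6, 0], [0, 0, -1.5, 0], [0, 0, -2.5, 0], [0, 0, -3.0, 0.108], [0, 0, -3.0, 0.108], [0, 0, -1.6, 0.108], [0, 0, 0, 0.108], [0, 0, 0, 0.108], [0, 0, 0, 0.108], [0, 0, 0, 0.107], [0, 0, 0, 0], [-1.2, -1.0, 0, 0], [-2.3, -1.8, 0, 0], [-2.3, -1.8, 0, 0], [-2.3, -1.8, 0, 0], [-2.3, -1.8, 0, 0], [-2.3, -1.9, 0, 0], [-2.3, -1.9, 0, 0], [-2.2, -1.8, 0, 0], [0, 0, 0, 0]])

```text
clock: 26.75
ee_pos: [0.5998, -0.1855, 0.1476]
eef_rot: [180.0, 0.0, 174.7]
force: [-1.2, -1.0, -0.7]
finger_gap: 0.0222
grasp_force: 15.0
```

Emit:
carry_out(increments=[[0, 0, 0, 0], [0, 0, 0, 0]])

```text
clock: 26.92
ee_pos: [0.5974, -0.1796, 0.1484]
eef_rot: [179.9, -0.0, 175.0]
force: [0.8, -0.4, -1.7]
finger_gap: 0.0219
grasp_force: 15.0
```

```bash
python3 - <<'E'
from h import *
go(.598,-.1805,.0376,174.8)
f=grab_frame("wrist"); p=f["pixels"]; cv2.imwrite("pics/w10.png",p)
E
```

```text
at [ 0.5974 -0.1796  0.1484] rot [ 1.7993e+02 -4.0000e-02  1.7496e+02] now: [-0.06 -0.08 11.08] turn 0.003 after turn: [-0.06 -0.08 11.08] j [ 53.  29. -53.  91.  24.  72.  80.] t 26.92 gap 0.0219 F [ 0.8 -0.4 -1.7]
```

View pics/w10.png

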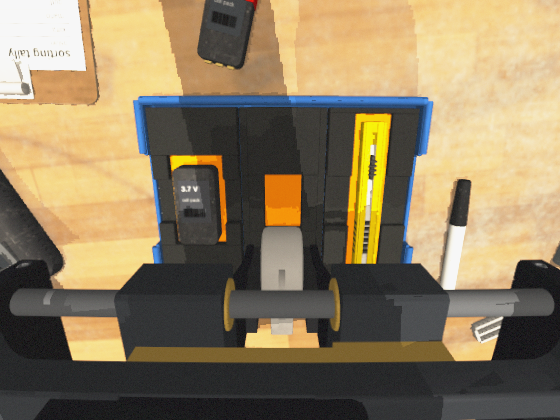

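The counter hangs upright at (283,265), in line with its pocket (columns 265–302, near end at row 175).

Emit:
carry_out(increments=[[-0.06, -0.08, 1.0, 0], [0, 0, 2.5, 0], [0, 0, 2.0, 0], [0, 0, 1.5, 0], [0, 0, 1.0, 0], [0, 0, 0.8, 0], [0, 0, 0.6, 0], [0, 0, 0.5, 0], [0, 0, 0.4, 0], [0, 0, 0.3, 0], [0, 0, 0.2, 0], [0, 0, 0.15, 0], [0, 0, 0, 0], [0, 0, 0, 0]])

```text
clock: 28.13
ee_pos: [0.5983, -0.1813, 0.0392]
eef_rot: [-180.0, 0.0, 174.8]
force: [0.1, -0.3, -0.6]
finger_gap: 0.0219
grasp_force: 15.0
```

```bash
python3 - <<'E'
from h import *
go(.598,-.1805,.0376,174.8)
E
```

```text
at [ 0.5983 -0.1813  0.0392] rot [-1.8000e+02  1.0000e-02  1.7479e+02] now: [0.04 0.08 0.16] turn -0.0 after turn: [0.04 0.08 0.16] j [ 50.  35. -50.  97.  30.  62.  76.] t 28.13 gap 0.0219 F [ 0.1 -0.3 -0.6]
```

Emit:
carry_out(increments=[[0, 0.05, 0.15, 0], [0, 0, 0, 0], [0, 0, 0, 0]])

```text
clock: 28.38
ee_pos: [0.5984, -0.1807, 0.0377]
eef_rot: [180.0, 0.0, 174.8]
force: [0.5, -0.1, -0.9]
finger_gap: 0.0219
grasp_force: 15.0
```

Emit:
carry_out(increments=[[0, 0, 0, 0], [0, 0, 0, 0], [0, 0, 0, 0], [0, 0, -0.5, 0], [0, 0, -1.5, 0], [0, 0, -3.0, 0], [0, 0, -3.5, 0], [0, 0, -3.5, 0], [0, 0, -1.5, 0], [0, 0, 0, 0], [0, 0, 0, 0]], claw=0.18)

```text
clock: 29.3
ee_pos: [0.5989, -0.1808, 0.1745]
eef_rot: [-179.9, 0.1, 174.8]
force: [-0.4, 1.4, -0.2]
finger_gap: 0.0358
grasp_force: 0.0
```

```bash
python3 - <<'E'
from h import *
f=grab_frame("wrist"); cv2.imwrite("pics/w11.png",f["pixels"]); 
for d in trace("wrist","flat_battery")[:1]: print(d["conf"],rect(f,d["mask"],.02))
go(.438,-.207,.17,163)
E
```

```text
0.72 (444.5, -211.8, 61.9, 40.4, -19.4)
at [ 0.5977 -0.1808  0.1721] rot [-1.800e+02 -6.000e-02  1.748e+02] now: [15.67 -4.06  0.21] turn 0.206 after turn: [14.51 -7.17  0.21] j [ 53.  28. -54.  90.  23.  74.  81.] t 29.4 gap 0.0358 F [-0.1  0.4 -0.8]
```

View pics/w11.png

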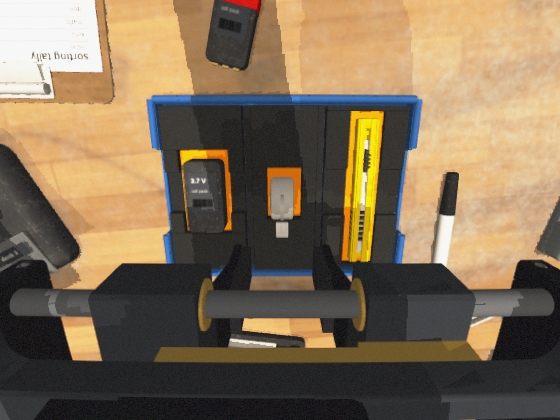

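The counter stands in its pocket at (283,195). The flat battery shows at the top, at (232,30).

Emit:
carry_out(increments=[[1.4, -0.4, 0, 0], [2.6, -0.7, 0, 0], [2.8, -0.7, 0, 0], [2.8, -0.7, 0, 0], [2.8, -0.7, 0, 0], [2.0, -0.5, 0, 0.1], [1.3, -0.4, 0, 0.106], [0, 0, 0, 0], [0, 0, 0, 0], [0, 0, 0, 0]], claw=-0.35)

```text
clock: 30.23
ee_pos: [0.4384, -0.2058, 0.1723]
eef_rot: [180.0, -0.0, 163.2]
force: [0.7, -0.3, 0.6]
finger_gap: 0.0583
grasp_force: 0.0
```

```bash
python3 - <<'E'
from h import *
f=grab_frame("wrist"); cv2.imwrite("pics/w12.png",f["pixels"]); 
for d in trace("wrist","flat_battery")[:1]: print(d["conf"],rect(f,d["mask"],.02))
go(.438,-.207,.0118,163)
E
```

```text
0.77 (434.6, -210.1, 78.2, 40.0, -20.4)
at [ 0.4388 -0.2055  0.1724] rot [179.93  -0.   163.17] now: [ 0.03 -0.17 16.06] turn 0.003 after turn: [ 0.03 -0.17 16.06] j [ 75.   8. -58. 108.   7.  68.  88.] t 30.33 gap 0.0587 F [-0.6  0.7  0.3]
```

View pics/w12.png

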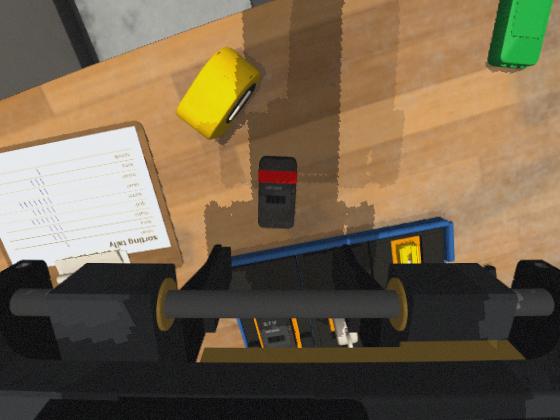

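```bash
python3 - <<'E'
from h import *
f=grab_frame("wrist"); p=f["pixels"]
m=trace("wrist","flat_battery")[0]["mask"]
r=np.where(m.sum(1)>25)[0]; print(r[0],r[-1])
for q in range(r[0]+4,r[-1]-3,10): c=np.where(m[q])[0]; print(q,c[0],c[-1])
g=cv2.cvtColor(p,cv2.COLOR_BGR2GRAY)
mid=[];
for q in range(170,215,4):
    row=g[q,235:320].astype(float); d=np.where(g[q,235:320]<75)[0]+235; mid.append([d[0],d[-1],q])
print(mid)
for nm,pts in (("mask",[[np.where(m[q])[0].mean(),q] for q in range(r[0]+6,r[-1]-6)]),):
    P=unproj(f,pts,.022)[:,:2]; vx,vy,x,y=cv2.fitLine((P*1000).astype(np.float32),cv2.DIST_L2,0,.01,.01).ravel(); print(np.degrees(np.arctan2(vy,vx)),x,y)
print(unproj(f,[[278,157],[277,221]],.022))
E
```

```text
158 226
162 259 294
172 258 295
182 259 294
192 258 293
202 259 293
212 258 292
222 256 293
[[np.int64(258), np.int64(296), 170], [np.int64(258), np.int64(296), 174], [np.int64(258), np.int64(296), 178], [np.int64(258), np.int64(295), 182], [np.int64(258), np.int64(295), 186], [np.int64(258), np.int64(295), 190], [np.int64(258), np.int64(294), 194], [np.int64(258), np.int64(294), 198], [np.int64(258), np.int64(294), 202], [np.int64(258), np.int64(294), 206], [np.int64(258), np.int64(294), 210], [np.int64(257), np.int64(293), 214]]
-18.787432 432.4186 -209.532
[[ 0.39942743 -0.19717052  0.022     ]
 [ 0.46282529 -0.21779648  0.022     ]]
```

The flat battery is at (277,192) with its red band up (-x side) and its contacts down toward the tray. It is tilted by about 1.7° from the tool.

Emit:
carry_out(increments=[[0.15, -0.45, 1.5, 0.03], [0, 0, 3.0, 0], [0, 0, 3.0, 0], [0, 0, 3.0, 0], [0, 0, 2.0, 0], [0, 0, 1.2, 0], [0, 0, 0.8, 0], [0, 0, 0.5, 0], [0, 0, 0.4, 0], [0, 0, 0.4, 0], [0, 0, 0.2, 0], [0, 0, 0, 0], [0, 0, 0, 0]])

```text
clock: 31.52
ee_pos: [0.4354, -0.2101, 0.013]
eef_rot: [-180.0, 0.0, 161.3]
force: [0.7, -0.9, 0.2]
finger_gap: 0.0586
grasp_force: 0.0
```

Emit:
carry_out(increments=[[0, 0, 0, 0], [0, 0, 0, 0], [0, 0, 0, 0], [0, 0, 0, 0], [0, 0, 0, 0], [0, 0, 0, 0], [0, 0, 0, 0]], claw=1, grip_force=25)

```text
clock: 32.1
ee_pos: [0.4353, -0.21, 0.0127]
eef_rot: [-180.0, 0.0, 161.3]
force: [-1.3, -0.6, 2.8]
finger_gap: 0.0376
grasp_force: 25.0
```

```bash
python3 - <<'E'
from h import *
f=grab_frame("wrist"); cv2.imwrite("pics/w13.png",f["pixels"]); s=readout.state(); a=np.radians(s["eef_rot"][2])
g=cv2.imread("pics/w2.png")
for d in trace("wrist","flat_battery")[:1]:
    m=d["mask"]; r=np.where(m.sum(1)>20)[0]; print(d["conf"],r[0],r[-1]); c=np.where(m[r[0]+20])[0]; print(c[0],c[-1])
    P=unproj(f,[[284,r[0]]],s["ee_pos"][2]+.0102)[0]; q=(P-s["ee_pos"])*1000; print("end tool x",q[0]*np.cos(a)+q[1]*np.sin(a))
gr=cv2.cvtColor(f["pixels"],cv2.COLOR_BGR2GRAY); print(gr[185:215,284])
go(.624,.1755,.15,162.5)
E
```

```text
0.6 199 331
245 319
end tool x 42.06627789055517
[126 126 126 127 128 128 130 128 129 127 128 129 118  90  34  30  35  35
  40  37  37  38  31  38  41  52  51  56  46  55]
at [ 0.4353 -0.21    0.0127] rot [-179.99    0.    161.28] now: [ -5.5   42.56 -13.73] turn -0.021 after turn: [ -6.41  42.44 -13.73] j [ 66.  22. -52. 117.  22.  51.  74.] t 32.2 gap 0.0382 F [-0.5  0.3  3.3]
```

Emit:
carry_out(increments=[[0, 0, -0.5, 0], [0, 0, -1.5, 0], [0, 0, -2.7, 0], [0, 0, -3.0, 0], [0, 0, -3.0, 0], [0, 0, -2.0, -0.018], [-0.2, 1.6, 0, 0], [-0.5, 3.2, 0, 0], [-0.5, 3.2, 0, 0], [-0.5, 3.2, 0, 0], [-0.5, 3.2, 0, 0], [-0.5, 3.2, 0, 0], [-0.5, 3.2, 0, 0], [-0.5, 3.2, 0, 0], [-0.5, 3.2, 0, 0], [-0.5, 3.2, 0, 0], [-0.5, 3.2, 0, 0], [-0.5, 3.2, 0, 0], [-0.5, 3.2, 0, 0], [-0.2, 2.0, 0, 0]])

```text
clock: 33.87
ee_pos: [0.6241, 0.1743, 0.1394]
eef_rot: [179.9, -0.1, 162.4]
force: [-1.2, -0.7, -1.1]
finger_gap: 0.0378
grasp_force: 25.0
```

Emit:
carry_out(increments=[[0, 0, 0, 0], [0, 0, 0, 0], [0, 0, 0, 0]])

```text
clock: 34.12
ee_pos: [0.6235, 0.1701, 0.1392]
eef_rot: [-180.0, -0.0, 162.3]
force: [0.1, -0.2, -2.7]
finger_gap: 0.0376
grasp_force: 25.0
```

```bash
python3 - <<'E'
from h import *
go(.6241,.1754,.0265,162.3)
f=grab_frame("wrist"); p=f["pixels"]; cv2.imwrite("pics/w14.png",p)
E
```

```text
at [0.6235 0.1701 0.1392] rot [-1.7995e+02 -4.0000e-02  1.6230e+02] now: [ 0.11  0.52 11.27] turn 0.0 after turn: [ 0.11  0.52 11.27] j [ 21.  33. -56.  89.  28.  74.  34.] t 34.12 gap 0.0376 F [ 0.1 -0.2 -2.7]
```

View pics/w14.png

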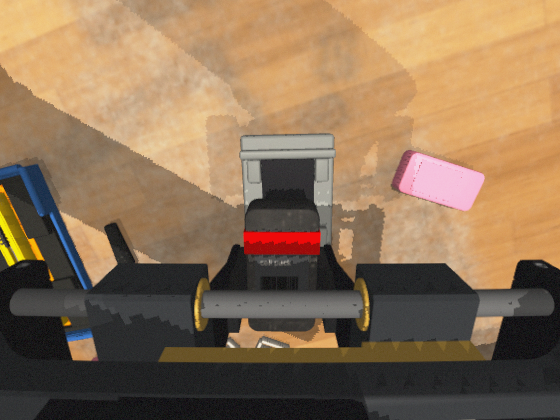

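The flat battery is above the bay with its red band at the front (283,243) and its contacts toward the head. I'll lower it in two stages.

Emit:
carry_out(increments=[[0.1, 0.5, 1.0, 0], [0, 0, 2.5, 0], [0, 0, 2.5, 0], [0, 0, 1.8, 0], [0, 0, 0.8, 0], [0, 0, 0.2, 0], [0, 0, 0, 0], [0, 0, 0, 0], [0, 0, 0, 0]])

```text
clock: 34.92
ee_pos: [0.6252, 0.1761, 0.053]
eef_rot: [179.9, 0.1, 162.3]
force: [0.1, 0.0, -1.9]
finger_gap: 0.0377
grasp_force: 25.0
```

```bash
python3 - <<'E'
from h import *
go(.6241,.1754,.0265,162.3)
E
```

```text
at [0.6252 0.1761 0.053 ] rot [1.7993e+02 9.0000e-02 1.6229e+02] now: [ 0.08 -0.1   2.65] turn -0.0 after turn: [ 0.08 -0.1   2.65] j [ 18.  38. -53.  93.  32.  66.  30.] t 34.92 gap 0.0377 F [ 0.1  0.  -1.9]
```

Emit:
carry_out(increments=[[0.08, -0.1, 0.4, 0], [0, 0, 0.5, 0], [0, 0, 0.5, 0], [0, 0, 0.4, 0], [0, 0, 0.3, 0], [0, 0, 0.2, 0], [0, 0, 0.15, 0], [0, 0, 0.1, 0], [0, 0, 0, 0], [0, 0, 0, 0], [0, 0, 0, 0]])

```text
clock: 35.83
ee_pos: [0.6234, 0.1753, 0.0268]
eef_rot: [-180.0, 0.0, 162.3]
force: [-2.9, -1.8, 5.8]
finger_gap: 0.0376
grasp_force: 25.0
```

```bash
python3 - <<'E'
from h import *
go(.6241,.1754,.0265,162.3)
f=grab_frame("wrist"); p=f["pixels"]
g=cv2.imread("pics/w2.png")
cv2.imwrite("pics/cmp.png",np.hstack([cv2.resize(q[140:350,190:380],None,fx=2.05,fy=2.7) for q in (g,p)]))
for q in (g,p): print(cv2.cvtColor(q,cv2.COLOR_BGR2GRAY)[145:205,284])
E
```

```text
at [0.6234 0.1753 0.0268] rot [-1.7999e+02  2.0000e-02  1.6231e+02] now: [-0.07  0.03  0.03] turn 0.0 after turn: [-0.07  0.03  0.03] j [ 18.  39. -52.  94.  34.  64.  29.] t 35.83 gap 0.0376 F [-2.9 -1.8  5.8]
[164 165 149  85 101 120 143 151 160 165 171 176 175 175 173 174 175 175
 176 174 172 175 173 177 175 176 173 160 114  85  85 115 153 166 178 182
 180 179 174 170 168 163 160 143 119  73  53  52  50  50  48  45  33  32
  32  31  35  29  39  37]
[157 159 162 162 151 113  87 103 130 146 152 158 170 175 173 173 171 172
 173 172 173 171 172 172 171 174 169 170 169 163 129  80  83  99 141 158
 170 179 176 174 171 169 165 161 157 147 131 104  48  50  45  50  48  41
  26  29  34  37  37  23]
```

View pics/cmp.png

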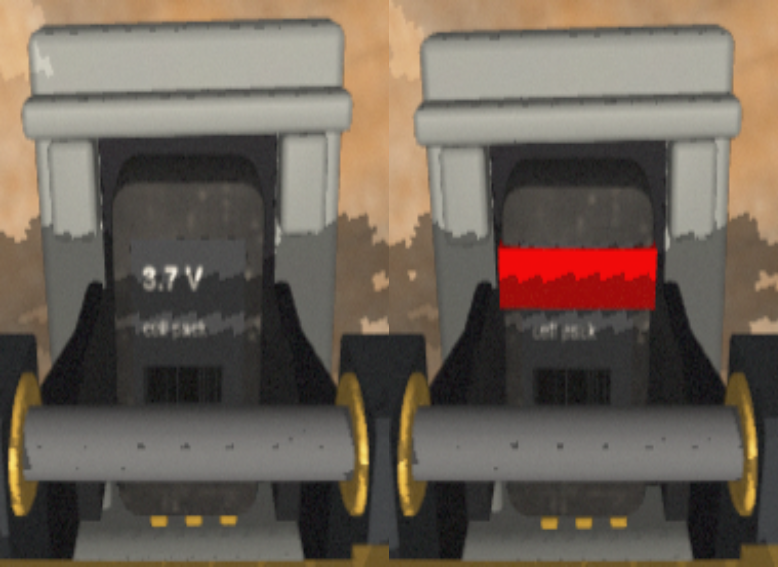

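Same seat as the charged battery had, left view against right: the lip-to-battery gap is 7 rows against 6. I'll nudge it about 0.6 mm toward the head and release.

Emit:
carry_out(increments=[[-0.06, 0, 0, 0], [0, 0, 0, 0], [0, 0, 0, 0]])

```text
clock: 36.13
ee_pos: [0.6239, 0.1753, 0.0268]
eef_rot: [180.0, 0.0, 162.3]
force: [-2.1, -0.9, 5.2]
finger_gap: 0.0379
grasp_force: 25.0
```

Emit:
carry_out(increments=[[0, 0, 0, 0], [0, 0, 0, 0], [0, 0, 0, 0], [0, 0, 0, 0], [0, 0, -0.5, 0], [0, 0, -1.5, 0], [0, 0, -3.0, 0], [0, 0, -3.5, 0], [0, 0, -3.5, 0], [0, 0, -3.0, 0], [0, 0, -1.5, 0], [0, 0, 0, 0], [0, 0, 0, 0], [0, 0, 0, 0]], claw=-0.15)

```text
clock: 37.3
ee_pos: [0.6235, 0.1745, 0.1902]
eef_rot: [-179.9, -0.1, 162.3]
force: [1.1, 0.0, 0.2]
finger_gap: 0.0501
grasp_force: 0.0
```

```bash
python3 - <<'E'
from h import *
go(.625,.1755,.2,162.5)
f=grab_frame("wrist"); p=f["pixels"]
t=grab_frame("top")["pixels"]; g=cv2.imread("pics/w1.png")
for d in trace("wrist","flat_battery")[:1]: print(d["conf"],rect(f,d["mask"],.036))
a=[cv2.resize(q[110:280,225:345],(280,397)) for q in (g,p)]
b=cv2.resize(t[150:260,290:430],(560,440))
c=np.zeros((440,800,3),np.uint8); c[:397,:200]=cv2.resize(a[0],(200,397)); c[:397,200:400]=cv2.resize(a[1],(200,397)); c[:,400:]=cv2.resize(b,(400,440)); cv2.imwrite("pics/fin.png",c)
E
```

```text
at [0.6235 0.1745 0.1902] rot [-1.7995e+02 -5.0000e-02  1.6230e+02] now: [-0.12  0.14 -0.98] turn -0.003 after turn: [-0.12  0.14 -0.98] j [ 21.  31. -57.  85.  26.  78.  35.] t 37.3 gap 0.0501 F [1.1 0.  0.2]
0.74 (622.1, 175.1, 76.6, 38.7, -17.4)
```

View pics/fin.png

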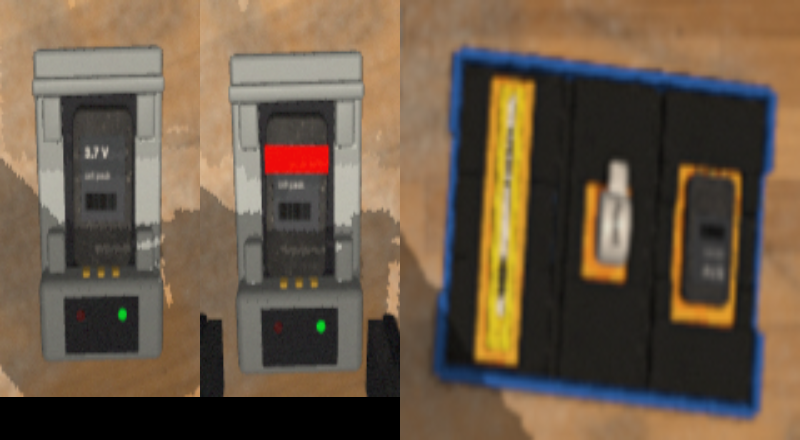

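The flat battery sits in the bay just as the charged one did, with its contacts at the head. The cutter, counter and charged battery are down in their nests.

```bash
python3 -c "
from rig import job_done
print(job_done())"
```

```text
the job is handed in; nothing more can be done
None
```

I handed the job in at about 37 s. The charged battery, cutter and counter are in their nests, and the flat battery is in the charger with its contacts at the head. I checked this by camera only; no verdict came back.

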